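Refit the tension roller of the label dispenser

ROBOT

A 6-joint arm with a two-finger parallel gripper is mounted at the origin on a cart in front of the work surface, level with it; the furniture and walls round the work are solid. World frame = base frame: x ahead of the robot, y to its left, z up, the work surface at z = 0. Lengths are in m, angles in rad, forces in N, time in s.
With the tool pointing down it reaches from about 0.35 to 0.775 m from the base axis. Payload 5.5 kg.
Tool frame: the origin (TCP) lies at the very end of the fingers, on their centre line; the grasp point (between the pads) lies 19 mm behind it (env.grip_point_offset is the distance from the TCP to the grasp point, in m); z points along the fingers, y is the line along which they close (so a half turn about z gives the same grasp; the last joint's range is limited). The gripper opens to 85 mm and grips with 20 to 120 N. Pads are 22 mm wide; open, the fingers measure 114 mm over their backs; the gripper's body (76 mm by 85 mm) begins 54 mm behind the grasp point. The pads swing forward as they close: fully open they stand 13 mm farther back than shut.
Start: joints at [1.04, 0.313, 0.046, 1.304, 0, 1.431], TCP at [0.219, 0.532, 0.231] pointing down, gripper open.
Joint ranges: [-2.76, 2.76], [-0.86, 1.69], [-1.03, 1.26], [-2.2, 2.34], [-1.47, 1.5], [-3.14, 3.14]. Speed limits (rad/s): [2.57, 2.57, 3.14, 3.14, 3.14, 3.14].

INTERFACE

Orientations are given as a unit quaternion [w, x, y, z].
In Python, from workcell import sensors, imaging, workorder, env gives the robot as it stands.
- The arm moves only by the shell command python3 -m handwheel 'ROWS' [FORCE]. ROWS is JSON, a list of rows, each a list of 5 numbers: the shift along the tool's x, y, z in mm, then the turn about the tool's z in rad, then the opening, from 0 (shut) to 1 (fully open). A call has 1 to 8 rows; each row is the pose to reach, as a shift and turn from the pose commanded when the call began, along the tool's axes at that moment; what a row does not reach only later rows make up. A row lasts 1/10 s, in which the tool goes at most 50 mm and 8.59 degrees, less where a joint would pass 70% of its speed; a pose out of reach is approached as far as the arm can. A call with a gripper value outside its range is refused whole. The fingers move at their own pace and stop on an object; FORCE is the grip in N (left out, the last holds). Time passes only in rows, so rows that repeat a pose let the fingers close. It gives the time, the measured TCP pose, the force, the opening and the grip force at its end, in the units of the state.
- sensors.get_state(): the state, without advancing time (a new reading comes with each control period).
- imaging.read_camera(name): name is "scene" or "top"; returns a dict with "color" (480x640x3 uint8, blue, green, red), "z_map" (480x640 float32, m along the optical axis (not along the pixel's ray), 0 where there is no reading), "fx", "fy", "cx", "cy" (pixels), "k1" (the pictures are not rectified: a ray, as slopes to the right and down, at radius r is drawn at 1 + k1 r^2 times it, then the intrinsics apply), "xyz" and "rotation" of the camera in the world. Camera axes: x right, y down, z forward; pixel columns grow to the right and rows downward; lengths in m; the calibration is good to about 2 mm. A picture is of the moment at which its call begins.
- workorder.hand_in(): hands the job in; it is judged then, once.
The state is a dict: "clock": time; "joint_pos": joint angles; "qvel": joint speeds; "tau": joint torques, N m; "tcp_pos": TCP position; "orientation": TCP orientation; "wrist_force": force on the tool from outside, world axes, zero at the start; "ft_torque": the same for the moment, N m; "finger_gap": finger opening in m; "grip_force": force on a finger pad.
Only numpy, scipy, OpenCV 4.12 (cv2) and the standard library are available. Lean on these libraries where they do the work, as an engineer would, in place of code of your own. Each camera call takes 0.05 s, during which the arm holds its last target. There are 200 camera calls.

TASK

The black tension roller of the bench label dispenser has been washed and lies on the wooden V rest. Put it back: turn it about its axle until the flat end stands upright, lower it with the flat end into the narrow slot and the round end into the wide one, and press it down by hand, without ramming it or letting it drop, past the spring catches until both ends are fully home and level. Then let go, and leave the other things on the table as they are.

Things in the scene. Friction and masses are not known exactly. Their poses are not given: they have to be found in the camera images.
- labeller: Label dispenser, fixed: base 215 x 160 mm (top z = 10 mm), two grey side plates. Origin on the table under the middle of the seated roller; +x to the label roll behind, +y left along the roller, z up. Plates 10 mm thick, 68 mm wide, at y = +69 and -69 mm, tops z = 100 mm. The label roll begins at x = 64 mm, top z = 86 mm; all else between the plates lies under 45 mm. Over 80 N from the roller is ramming.
- seat_key (a point): Home of key_end, 66 mm above the table, axes as the labeller's. The +y plate's narrow slot runs straight down to it: 8 mm wide in x, floor 8 mm below this point, top of the plate 34 mm above it, mouth bevelled 6 mm. The round sprung nose of a catch (8 mm across, middle 11 mm above this point) stands 4.5 mm out of the rear wall; the blade meets it 24 mm above home and drags on it all the way.
- seat_round (a point): Home of round_end, 66 mm above the table, axes as the labeller's. The -y plate's wide slot runs straight down to it: 12 mm wide in x, floor 5 mm below, mouth bevelled 6 mm. Its catch (middle 6.5 mm above this point) stands 4.5 mm out of the rear wall and stops the axle 13 mm above home. Each catch yields to 5 to 15 N down (more if the blade leans) and springs out over the seated axle.
- roller: Tension roller, loose, 0.2 to 0.35 kg: black rubber sleeve, diameter 40, length 80 mm, turning stiffly (0.3 N m) on a steel axle 164 mm long. Origin at the sleeve's middle on the axis, +y along the axle to its flat end. On the rest the axle is level, 72 mm above the table. Gripped by the sleeve, the axle keeps its angle: leaning the hand about that axis turns the blade too.
- key_end (a point): Point on the roller's axis 69 mm to +y of its middle, in the axle's flat end; axes as the roller's. The flat end (58 to 82 mm) is a blade 6 mm thick, 16 mm high, edges rounded; it enters its slot only within 0.2 rad of upright, either edge up. On the rest its upper edge leans 0 to 0.8 rad to the rest's +x (away from the robot). This lean is NOT in the reported pose: look, or feel at the slot.
- round_end (a point): Point on the roller's axis 69 mm to -y of its middle, in the axle's round end (diameter 10 mm, 40 to 82 mm to -y). Axes as the roller's.
- rest: Wooden V rest, fixed: base 85 x 124 mm, 8 mm thick; two V posts (44 mm wide in x, 9 mm thick, at y = +50 and -50 mm, up to 80 mm high) carry the axle beside the sleeve. Origin on the table under its middle; the axle lies along y, flat end to +y.
- jar_red: Bystander: sample jar with a red lid, 46 mm wide, 68 mm high; origin under its middle.
- jar_gold: Bystander: sample jar with a yellowish lid, 46 mm wide, 68 mm high; origin under its middle.
- tape_measure: Bystander: tape measure, 33 x 69 x 60 mm; origin under its middle.
- spanner: Bystander: spanner, 26 x 144 x 8 mm; origin under its middle.
- masking_tape: Bystander: roll of masking tape lying flat, 100 mm across, 24 mm high; origin under its middle.
- ferrule: Bystander: grey weld ferrule (flanged pipe stub), 50 mm across, 30 mm high; origin under its middle.

How it is judged:
By the outcome, as a careful person would: the job done as asked, in the order asked, and still so for the second after the job is handed in, with the robot touching nothing.
It also fails if it takes over 58 s, if anything falls off the work surface, if the arm or the gripper's body presses on something with over 40 N, if the wrist force passes 120 N, or if a joint passes its speed limit or range.

## Working session

There is one attempt and no reset: what is moved stays moved. The work goes in short steps, Python scripts to look and compute and a shell command to move; the robot and the scene stay as the last step left them, time stands still between calls to the robot, and variables do not carry over. Pictures are saved under pics/ and viewed, at most 10 in all, crops included, and the job is handed in when it is done.

```bash
ls; mkdir -p pics
cat > h.py <<'E'
import numpy as np, cv2
from workcell import sensors, imaging, workorder, env
def load(n):
    d=np.load(f'{n}.npz',allow_pickle=True); return {k:d[k] for k in d.files}
def snap(n,tag):
    c=imaging.read_camera(n); np.savez(f'{tag}.npz',**{k:c[k] for k in c}); cv2.imwrite(f'pics/{tag}.png',c['color']); return c
def R(c):
    r=np.array(c['rotation'],float)
    if r.size==9: return r.reshape(3,3)
    from scipy.spatial.transform import Rotation as Q
    return Q.from_quat([r[1],r[2],r[3],r[0]]).as_matrix()
def ray(c,u,v):
    x=(u-c['cx'])/c['fx'];y=(v-c['cy'])/c['fy'];xd,yd=x,y
    for _ in range(20):
        s=1+c['k1']*(x*x+y*y);x,y=xd/s,yd/s
    return x,y
def cloud(c):
    v,u=np.mgrid[0:480,0:640].astype(float);x,y=ray(c,u,v);z=c['z_map']
    return np.stack([x*z,y*z,z],-1)@R(c).T+np.array(c['xyz'])
def onplane(c,u,v,h):
    x,y=ray(c,u,v);d=R(c)@np.array([x,y,1.]);o=np.array(c['xyz']);return o+d*(h-o[2])/d[2]
E
python3 - <<'E'
from h import *
for n in('scene','top'):
    c=snap(n,n+'0');print(n,c['xyz'],c['rotation'],c['fx'],c['cx'],c['cy'],c['k1'])
print(sensors.get_state(),env.grip_point_offset)
E
```

```text
pics
scene [-0.18442928  0.93510034  0.60944956] [ 0.18511188 -0.32821951  0.80081724 -0.46550756] 611.920489957505 314.0957936410183 243.5363357068018 -0.1076564171902494
top [0.35645584 0.25246089 1.02810024] [ 0.04832122 -0.69762256  0.71386144 -0.03727822] 494.2056963308488 333.0610258692873 234.49081430560508 0.020564654693305057
{'clock': 0.1, 'joint_pos': array([ 1.04038789e+00,  3.13938548e-01,  4.51109789e-02,  1.30357759e+00,
       -1.93910229e-05,  1.43118838e+00]), 'qvel': array([-1.29383869e-03, -4.77164165e-04,  3.20573080e-03, -8.17692177e-05,
        2.04179473e-03, -5.69968644e-05]), 'tau': array([ 1.94031629e-03, -4.81724489e+01,  2.99244529e+01,  1.27174592e-02,
       -1.26701880e-04,  1.49848240e-06]), 'tcp_pos': array([0.21882926, 0.53125916, 0.23049801]), 'orientation': array([-2.55317256e-04,  1.94159109e-01,  9.80969721e-01, -7.62885302e-04]), 'wrist_force': array([-0.78397651, -0.62330193, -0.37689097]), 'ft_torque': array([ 0.02683511, -0.02030359, -0.02367843]), 'grip_force': 0.0, 'finger_gap': 0.08526259866619063} 0.0187
```

View pics/top0.png

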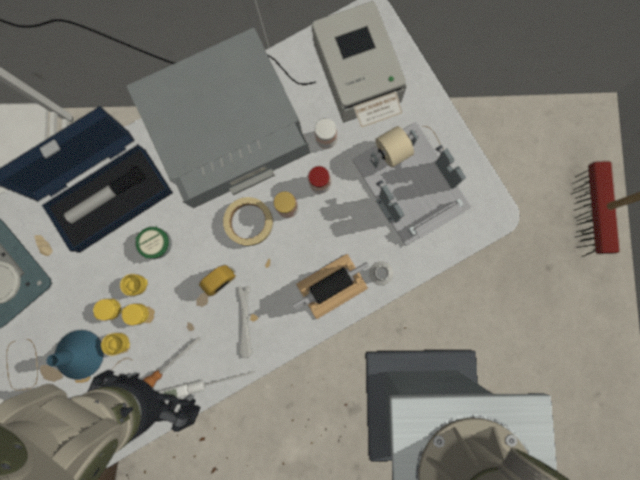

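View pics/scene0.png

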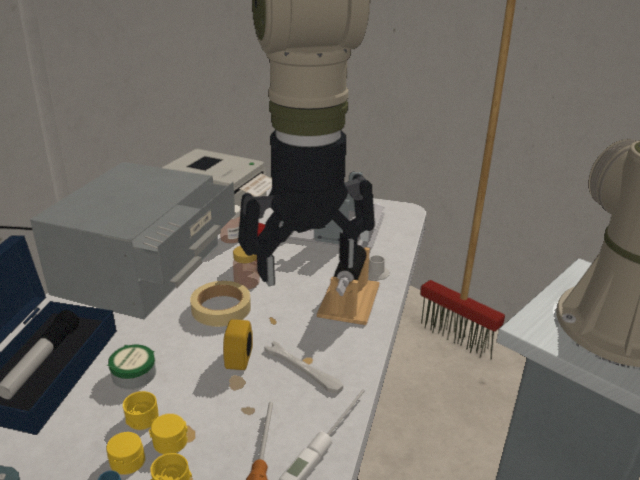

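The top view shows the rest at about (333,287), its roller running from (303,300) to (365,268), and the labeller at (415,185). In the scene view the flat end points at the camera near (345,285). I'll enlarge both areas.

Run:
```python
from h import *
t=load('top0')['color'];s=load('scene0')['color']
a=cv2.resize(t[115:325,290:480],None,fx=2.8,fy=2.8,interpolation=cv2.INTER_CUBIC)
cv2.imwrite('pics/topc.png',a)
b=cv2.resize(s[255:325,310:400],None,fx=8,fy=8,interpolation=cv2.INTER_CUBIC)
cv2.imwrite('pics/scc.png',b)
c=load('top0');P=cloud(c)
z=P[...,2]
# steel axle ends + rest
for n,(r0,r1,c0,c1,lo,hi) in dict(sleeve=(260,310,300,370,.085,.1),axle=(255,320,290,375,.068,.082),plates=(140,225,370,470,.095,.106),roll=(120,170,370,420,.06,.1)).items():
    Q=P[r0:r1,c0:c1].reshape(-1,3);m=(Q[:,2]>lo)&(Q[:,2]<hi);Q=Q[m]
    if len(Q)>3:
        mu=Q[:,:2].mean(0);(cx,cy),(w,h),an=cv2.minAreaRect(Q[:,:2].astype(np.float32)*1000);print(n,len(Q),mu,Q[:,2].min(),Q[:,2].max(),'rect',cx,cy,w,h,an)
```

```text
sleeve 712 [0.37472528 0.27184415] 0.0850010110692705 0.0967805600274777 rect 374.7738952636719 271.6484680175781 34.9986686706543 85.58576965332031 28.804710388183594
axle 499 [0.37355312 0.27394269] 0.06825519726169238 0.0819835030886582 rect 375.28118896484375 272.011474609375 43.57359313964844 163.55975341796875 29.655712127685547
plates 335 [0.56607099 0.09117944] 0.09505473351145866 0.10489524671383643 rect 566.3529052734375 90.3538818359375 67.7469482421875 148.43980407714844 29.244321823120117
roll 1008 [0.64954104 0.14056077] 0.06001097665911015 0.0904571770743402 rect 655.6765747070312 148.74179077148438 100.45166015625 81.93104553222656 73.18008422851562
```

View pics/topc.png

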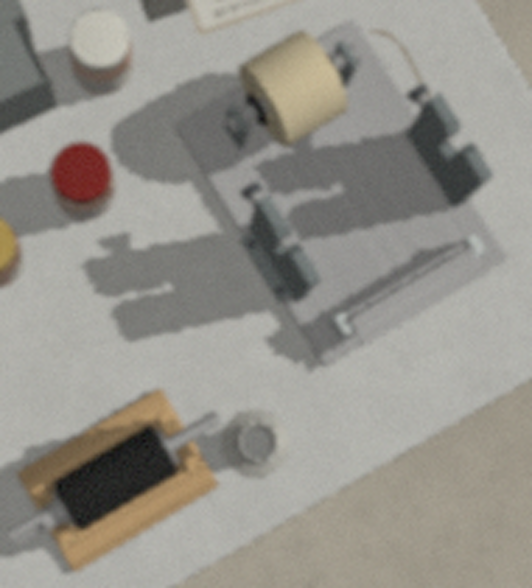

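View pics/scc.png

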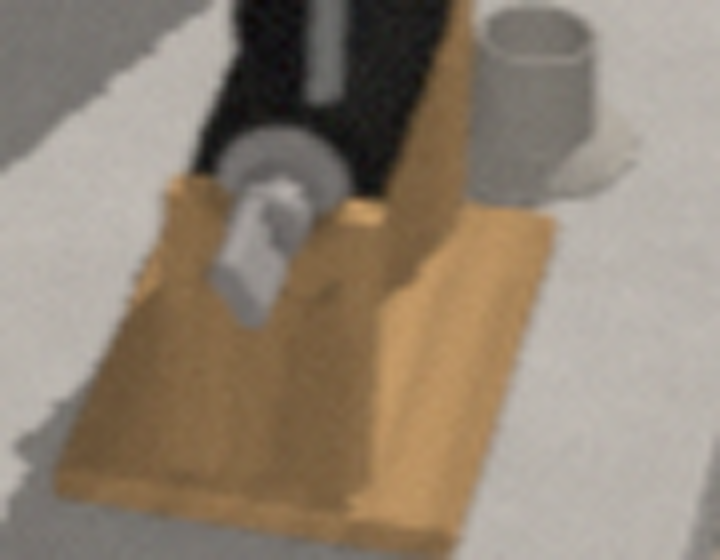

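The scene crop shows the blade's end face running from (215,270), upper left, to (262,325), lower right. So its upper edge leans clearly towards rest +x. The top crop shows open slots in both plates. Next I'll fit the lean with a projected model and refine the poses.

```bash
cat >> h.py <<'E'
def proj(c,X):
    p=(np.atleast_2d(X)-np.array(c['xyz']))@R(c);x=p[:,0]/p[:,2];y=p[:,1]/p[:,2];s=1+c['k1']*(x*x+y*y)
    return np.stack([c['fx']*x*s+c['cx'],c['fy']*y*s+c['cy']],-1)
def blade(mid,yaw,lean):  # mid: sleeve middle (m)
    ex=np.array([np.cos(yaw),np.sin(yaw),0]);ey=np.array([-np.sin(yaw),np.cos(yaw),0]);ez=np.array([0,0,1.])
    up=np.cos(lean)*ez+np.sin(lean)*ex;n=np.cos(lean)*ex-np.sin(lean)*ez
    return np.array([mid+ey*y+up*a+n*b for y in(.058,.082) for a,b in((.008,.003),(.008,-.003),(-.008,-.003),(-.008,.003))])
def overlay(c,mid,yaw,leans,box,f,out,cols=3):
    r0,r1,c0,c1=box;ims=[]
    for L in leans:
        im=cv2.resize(c['color'][r0:r1,c0:c1],None,fx=f,fy=f,interpolation=cv2.INTER_CUBIC)
        if L is not None:
            p=((proj(c,blade(mid,yaw,L))-[c0,r0]+.5)*f).astype(int)
            for i in range(4):
                for a,b in((i,(i+1)%4),(4+i,4+(i+1)%4),(i,4+i)): cv2.line(im,tuple(map(int,p[a])),tuple(map(int,p[b])),(0,0,255) if a>3 else (0,200,0),1)
        ims.append(im)
    rows=[np.hstack(ims[i:i+cols]) for i in range(0,len(ims),cols)];cv2.imwrite(out,np.vstack(rows))
E
python3 - <<'E'
from h import *
c=load('top0');P=cloud(c)
for k,(r0,r1,c0,c1,lo,hi) in dict(sleeve=(255,315,300,372,.080,.1),plates=(140,225,370,470,.096,.106)).items():
    Q=P[r0:r1,c0:c1].reshape(-1,3);Q=Q[(Q[:,2]>lo)&(Q[:,2]<hi)]
    A=Q[:,:2]-Q[:,:2].mean(0);w,V=np.linalg.eigh(A.T@A);d=V[:,1];d=d*np.sign(d[1]);print(k,Q[:,:2].mean(0),np.degrees(np.arctan2(-d[0],d[1])),np.percentile(Q[:,2],98))
    for s in(1,-1):
        if k=='plates':
            q=Q[(A@d)*s>0];print(cv2.minAreaRect((q[:,:2]*1000).astype(np.float32)))
s=load('scene0')
overlay(s,np.array([.375,.272,.072]),np.radians(29.2),[None,0.3,.5,.6,.7,.8],(265,305,325,365),6,'pics/ov.png')
E
```

```text
sleeve [0.37433641 0.2720814 ] 29.219467559541243 0.09508384909664154
plates [0.56612437 0.09114313] 29.92147341344818 0.1041236434855549
((532.848876953125, 150.2542724609375), (67.66123962402344, 10.46879768371582), 30.09282684326172)
((600.2636108398438, 30.663394927978516), (66.89732360839844, 11.09923267364502), 29.205434799194336)
```

View pics/ov.png

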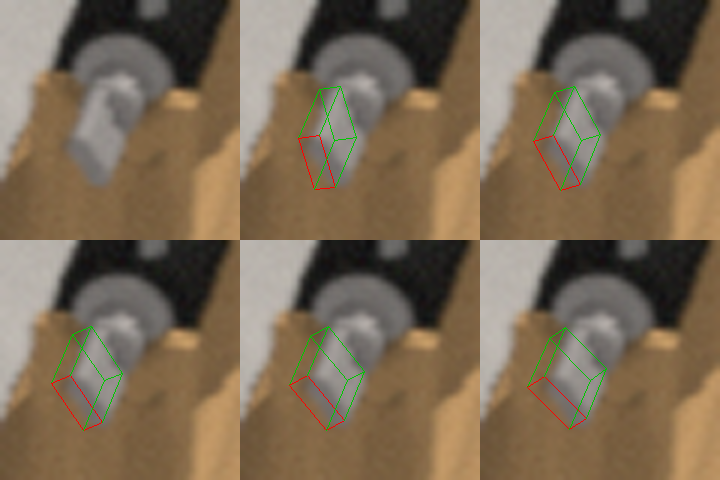

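The model fit gives a lean of about 0.65 rad towards +x. The tool can't tilt, so I'll roll the roller in its V: shut fingertips lightly on top of the sleeve, dragged towards -x by about 13 mm.

```bash
python3 -m handwheel '[[-40,-28,0,0.1,0],[-75,-53,0,0.2,0],[-110,-78,20,0.3,0],[-145,-103,40,0.4,0],[-180,-128,60,0.5,0],[-215,-152,80,0.6,0],[-247,-175,100,0.67,0],[-247,-175,105,0.67,0]]' 40
cat >> h.py <<'E'
def tgt(x,y,z,yaw):
    "rows' shift/turn from measured pose to TCP (mm) with tool y along world yaw"
    from scipy.spatial.transform import Rotation as Q
    s=sensors.get_state();q=s['orientation'];r=Q.from_quat([q[1],q[2],q[3],q[0]]).as_matrix()
    ty=np.arctan2(r[1,1],r[0,1]);print('tcp',(s['tcp_pos']*1000).round(1),'yaw',np.degrees(ty).round(2),'shift',(r.T@(np.array([x,y,z])-s['tcp_pos']*1000)).round(1),'turn',round(ty-np.radians(yaw),4),'F',s['wrist_force'].round(1),'gap',s['finger_gap'].round(4),'t',s['clock'])
E
python3 -c "
from h import *
tgt(381,275.4,100,29.2)"
```

```text
clock: 0.9
tcp_pos: [0.3814, 0.2718, 0.124]
orientation: [-0.001, 0.509, 0.861, -0.002]
wrist_force: [-0.6, 0.4, 0.4]
finger_gap: 0.0
grip_force: 0.0Traceback (most recent call last):
  File "<string>", line 3, in <module>
    tgt(381,275.4,100,29.2)
    ~~~^^^^^^^^^^^^^^^^^^^^
  File "h.py", line 43, in tgt
    ty=np.arctan2(r[1,1],r[0,1]);print('tcp',(s['tcp_pos']*1000).round(1),'yaw',np.degrees(ty).round(2),'shift',(r.T@(np.array([x,y,z])-s['tcp_pos']*1000)).round(1),'turn',round(ty-np.radians(yaw),4),'F',s['wrist_force'].round(1),'gap',s['finger_gap'].round(4),'t',s['clock'])
                                                                                                                                                                                                                                            ^^^^^^^^^^^^^^^^^^^^^
AttributeError: 'float' object has no attribute 'round'
```

```bash
sed -i "s/s\['finger_gap'\].round(4)/round(float(s['finger_gap']),4)/" h.py
python3 -m handwheel '[[3,1,12,0,0],[3,1,22,0,0],[3,1,27,0,0],[3,1,30,0,0],[3,1,32,0,0],[3,1,32,0,0]]' 40; python3 -c "
from h import *
tgt(381,275.4,93,29.2)"
```

```text
clock: 1.5
tcp_pos: [0.38, 0.2794, 0.0943]
orientation: [0.0, 0.505, 0.863, 0.0]
wrist_force: [-0.6, 0.4, -0.3]
finger_gap: 0.0003
grip_force: 0.0
tcp [380.  279.4  94.3] yaw 29.28 shift [-4.  -1.1  1.3] turn 0.0015 F [-0.6  0.4 -0.3] gap 0.0003 t 1.5
```

```bash
python3 -m handwheel '[[-3,0,1,0,0],[-3,0,2,0,0],[-3,0,2,0,0]]' ; python3 -m handwheel '[[0,0,1,0,0],[0,0,1,0,0]]'
```

```text
clock: 1.8
tcp_pos: [0.3818, 0.2762, 0.0924]
orientation: [0.0, 0.506, 0.863, 0.0]
wrist_force: [-0.1, 0.2, -0.4]
finger_gap: 0.0001
grip_force: 0.0
clock: 2.0
tcp_pos: [0.3821, 0.2764, 0.0918]
orientation: [0.0, 0.506, 0.863, 0.0]
wrist_force: [-0.3, -0.6, 3.5]
finger_gap: 0.0002
grip_force: 1.6
```

```bash
python3 -m handwheel '[[0,0,0.7,0,0],[0,0,0.7,0,0]]'; python3 -m handwheel '[[0,-1.5,0.3,0,0],[0,-3,0.3,0,0],[0,-4.5,0.3,0,0]]';python3 -m handwheel '[[0,-1.5,0,0,0],[0,-3,0,0,0],[0,-4.5,0,0,0]]'; python3 -m handwheel '[[0,-1.5,0,0,0],[0,-3,0,0,0],[0,-4,0,0,0],[0,-4,0,0,0]]'
```

```text
clock: 2.2
tcp_pos: [0.3824, 0.2765, 0.0916]
orientation: [0.001, 0.506, 0.863, 0.001]
wrist_force: [-0.1, -0.2, 7.8]
finger_gap: 0.0003
grip_force: 3.7
clock: 2.5
tcp_pos: [0.3802, 0.2753, 0.092]
orientation: [0.002, 0.506, 0.863, 0.002]
wrist_force: [2.4, 1.5, 8.3]
finger_gap: 0.0002
grip_force: 4.1
clock: 2.8
tcp_pos: [0.3771, 0.2734, 0.0926]
orientation: [0.002, 0.506, 0.863, 0.003]
wrist_force: [2.8, 0.7, 11.2]
finger_gap: -0.0002
grip_force: 5.5
clock: 3.2
tcp_pos: [0.3743, 0.2718, 0.0932]
orientation: [0.003, 0.506, 0.863, 0.004]
wrist_force: [2.5, 0.4, 13.1]
finger_gap: -0.0
grip_force: 6.4
```

```bash
python3 -m handwheel '[[0,-1,0,0,0],[0,-2,0,0,0],[0,-3,0,0,0],[0,-3,0,0,0]]'; python3 -m handwheel '[[0,0,-10,0,0],[0,0,-60,0,0],[0,0,-100,0,0.8],[0,0,-100,0,0.8]]';python3 - <<'E'
from h import *
s=snap('scene','scene1');tgt(375,272,60,29.2)
overlay(s,np.array([.375,.272,.072]),np.radians(29.2),[None,-.2,0,.1,.2,.4],(265,305,325,365),6,'pics/ov1.png')
E
```

```text
clock: 3.6
tcp_pos: [0.3722, 0.2706, 0.0935]
orientation: [0.003, 0.506, 0.863, 0.004]
wrist_force: [2.9, 1.0, 14.1]
finger_gap: 0.0003
grip_force: 7.2
clock: 4.0
tcp_pos: [0.3702, 0.2698, 0.1956]
orientation: [0.002, 0.506, 0.863, 0.004]
wrist_force: [0.8, 0.0, -0.1]
finger_gap: 0.0283
grip_force: 0.0
tcp [369.1 269.2 193.1] yaw 29.23 shift [ -0.4   5.8 133.1] turn 0.0004 F [-0.5  0.4 -0.5] gap 0.0358 t 4.05
```

View pics/ov1.png

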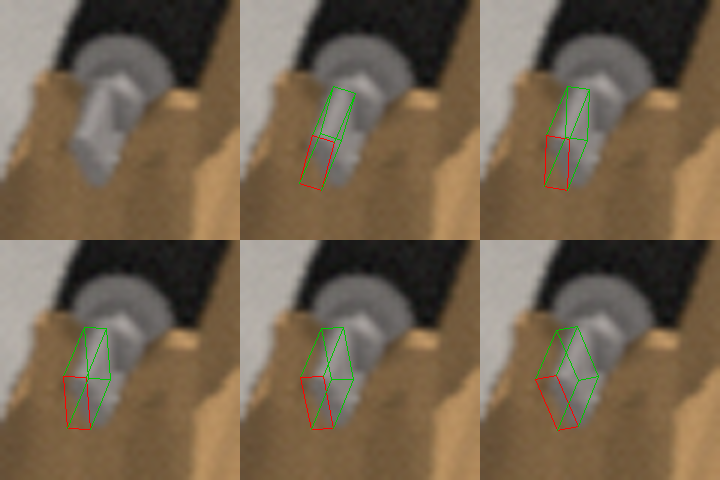

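The blade has turned but isn't upright yet: the end face now runs from (73,145) to (98,187). I'll fit the lean numerically on both pictures.

```bash
cat >> h.py <<'E'
F=[(4,5,6,7),(0,1,5,4),(1,2,6,5),(2,3,7,6),(3,0,4,7)]
def fit(c,mid,yaw,leans,margin=4):
    "lean by rendering the blade faces (free grey per face, free image offset); returns best per lean"
    U=8;out=[];p0=proj(c,blade(mid,yaw,0.4));o=p0.mean(0).astype(int)-16
    im=c['color'][o[1]:o[1]+32,o[0]:o[0]+32].astype(float)
    ey=np.array([-np.sin(yaw),np.cos(yaw),0]);pe=proj(c,[mid+ey*.066,mid+ey*.086])
    yy,xx=np.mgrid[0:32,0:32]+0.;d=pe[1]-pe[0];g=pe-o
    t=((xx-g[0,0])*d[0]+(yy-g[0,1])*d[1])/(d@d); lat=np.abs((xx-g[0,0])*d[1]-(yy-g[0,1])*d[0])/np.hypot(*d)
    W=(t>0)&(t<1.6)&(lat<9)
    cam=np.array(c['xyz'])
    for L in leans:
        B=blade(mid,yaw,L);pp=proj(c,B)-o;ctr=B.mean(0);ms0=[]
        vis=[f for f in F if np.dot(B[list(f)].mean(0)-ctr,cam-B[list(f)].mean(0))>0]
        best=(1e9,)
        for du in np.arange(-2,3.1,.5):
            for dv in np.arange(-3,2.1,.5):
                ms=[]
                for f in vis:
                    m=np.zeros((32*U,32*U),np.float32);cv2.fillPoly(m,[((pp[list(f)]+[du+.5,dv+.5])*U).astype(np.int32)],1)
                    m=cv2.GaussianBlur(m,(0,0),.6*U);ms.append(cv2.resize(m,(32,32),interpolation=cv2.INTER_AREA)[W])
                A=np.stack(ms+[np.ones(W.sum())],1);y=im[W];k,*_=np.linalg.lstsq(A,y,rcond=None);e=((A@k-y)**2).mean()
                if e<best[0]: best=(e,du,dv)
        out.append((round(L,2),)+tuple(round(float(b),1) for b in best))
    return out
E
python3 - <<'E'
from h import *
for n in('scene0','scene1'):
    print(n,*fit(load(n),np.array([.375,.272,.072]),np.radians(29.2),np.arange(-.3,1.01,.1)),sep='\n')
E
```

```text
scene0
(np.float64(-0.3), 166.8, 2.5, 2.0)
(np.float64(-0.2), 126.5, 3.0, -2.0)
(np.float64(-0.1), 95.3, 2.0, 0.5)
(np.float64(0.0), 66.0, 2.0, 0.5)
(np.float64(0.1), 46.1, 2.0, 0.5)
(np.float64(0.2), 36.0, 2.0, 0.0)
(np.float64(0.3), 35.0, 2.0, 0.0)
(np.float64(0.4), 36.3, 1.5, -0.5)
(np.float64(0.5), 33.3, 1.5, -0.5)
(np.float64(0.6), 28.5, 1.0, -0.5)
(np.float64(0.7), 27.5, 1.0, -0.5)
(np.float64(0.8), 30.7, 1.0, -0.5)
(np.float64(0.9), 38.6, 1.0, -0.5)
(np.float64(1.0), 44.5, 1.5, -0.5)
scene1
(np.float64(-0.3), 139.1, 2.5, 2.0)
(np.float64(-0.2), 101.9, 3.0, -1.5)
(np.float64(-0.1), 73.5, 2.0, 0.5)
(np.float64(0.0), 50.4, 2.0, 0.5)
(np.float64(0.1), 35.8, 2.0, 0.0)
(np.float64(0.2), 31.2, 2.0, 0.0)
(np.float64(0.3), 33.4, 2.0, -0.5)
(np.float64(0.4), 36.7, 1.5, -0.5)
(np.float64(0.5), 34.9, 1.5, -1.0)
(np.float64(0.6), 31.4, 1.0, -0.5)
(np.float64(0.7), 32.5, 1.0, -0.5)
(np.float64(0.8), 36.1, 1.0, -0.5)
(np.float64(0.9), 43.6, 1.0, -0.5)
(np.float64(1.0), 50.2, 1.5, -0.5)
```

Going by the end-face slope, the lean went from about 0.7 to about 0.5, so the tip partly slipped. I'll repeat the stroke with slightly more pressure.

```bash
python3 -m handwheel '[[-0.5,14,40,0,0],[-0.5,14,80,0,0],[-0.5,14,94,0,0],[-0.5,14,98,0,0],[-0.5,14,98,0,0]]' 40; python3 -c "
from h import *
tgt(382,276,91.5,29.2)"
```

```text
clock: 4.55
tcp_pos: [0.3791, 0.2745, 0.0921]
orientation: [-0.001, 0.506, 0.863, -0.001]
wrist_force: [-2.1, -0.6, 7.7]
finger_gap: -0.0001
grip_force: 4.0
tcp [379.1 274.5  92.1] yaw 29.23 shift [-0.   3.3  0.6] turn 0.0005 F [-2.1 -0.6  7.7] gap -0.0001 t 4.55
```

```bash
python3 -m handwheel '[[0,0,1,0,0],[0,0,1.3,0,0],[0,-1,1.3,0,0],[0,-2,1.3,0,0],[0,-3,1.3,0,0],[0,-4,1.3,0,0],[0,-5,1.3,0,0]]';  python3 -m handwheel '[[0,-1,0,0,0],[0,-2,0,0,0],[0,-3,0,0,0],[0,-4,0,0,0],[0,-5,0,0,0],[0,-6,0,0,0],[0,-7,0,0,0],[0,-8,0,0,0]]'; python3 -m handwheel '[[0,0,-10,0,0],[0,0,-60,0,0],[0,0,-100,0,0.8],[0,0,-100,0,0.8]]';python3 - <<'E'
from h import *
s=snap('scene','scene2');tgt(382,276,95,29.2)
print(*fit(s,np.array([.375,.272,.072]),np.radians(29.2),np.arange(-.3,1.01,.1)),sep='\n')
a=[cv2.resize(load(n)['color'][265:305,325:365],None,fx=6,fy=6,interpolation=cv2.INTER_CUBIC) for n in('scene0','scene1','scene2')]
cv2.imwrite('pics/cmp.png',np.hstack(a))
E
```

```text
clock: 5.25
tcp_pos: [0.3766, 0.2731, 0.0917]
orientation: [0.001, 0.506, 0.863, 0.001]
wrist_force: [2.4, 1.7, 8.5]
finger_gap: 0.0001
grip_force: 4.4
clock: 6.05
tcp_pos: [0.3714, 0.27, 0.0927]
orientation: [0.002, 0.506, 0.863, 0.003]
wrist_force: [2.1, 2.2, 12.4]
finger_gap: 0.0003
grip_force: 6.3
clock: 6.45
tcp_pos: [0.3707, 0.2695, 0.1955]
orientation: [0.002, 0.506, 0.863, 0.003]
wrist_force: [0.1, 0.0, 1.1]
finger_gap: 0.0284
grip_force: 0.0
tcp [369.7 268.9 193.1] yaw 29.22 shift [ 0.2 13.9 98.1] turn 0.0004 F [-0.2 -0.5 -0.4] gap 0.0356 t 6.5
(np.float64(-0.3), 109.8, 3.0, -0.5)
(np.float64(-0.2), 76.9, 2.5, -1.0)
(np.float64(-0.1), 53.4, 2.0, 0.0)
(np.float64(0.0), 37.3, 2.0, 0.0)
(np.float64(0.1), 29.5, 2.0, 0.0)
(np.float64(0.2), 30.4, 2.0, 0.0)
(np.float64(0.3), 34.7, 2.0, -0.5)
(np.float64(0.4), 37.4, 1.5, -0.5)
(np.float64(0.5), 33.7, 1.0, -0.5)
(np.float64(0.6), 33.3, 1.0, -0.5)
(np.float64(0.7), 37.0, 1.0, -0.5)
(np.float64(0.8), 42.2, 1.0, -0.5)
(np.float64(0.9), 50.2, 1.0, -0.5)
(np.float64(1.0), 56.9, 1.0, 0.0)
```

View pics/cmp.png

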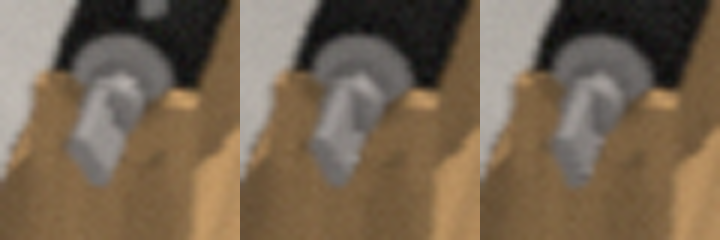

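```bash
python3 -m handwheel '[[-50,0,0,0,0],[-90,0,0,0,0],[-120,0,0,0,0]]'
python3 - <<'E'
from h import *
snap('top','top2');snap('scene','scene3')
mid=np.array([.375,.272,.072]);yaw=np.radians(29.2)
for n in('top0','top2'):
    print(n,*[tuple(map(float,f)) for f in fit(load(n),mid,yaw,np.arange(-.2,1.01,.1))],sep='\n')
# widths: intensity profile across blade in top view
for n in('top0','top2'):
    c=load(n);ex=np.array([np.cos(yaw),np.sin(yaw),0]);ey=np.array([-np.sin(yaw),np.cos(yaw),0])
    acc=[]
    for a in np.arange(.062,.080,.002):
        p=proj(c,np.array([mid+ey*a+ex*x for x in np.arange(-.02,.021,.001)])).astype(np.float32)
        acc.append(cv2.remap(c['color'],p[None,:,0],p[None,:,1],cv2.INTER_LINEAR)[0].mean(-1))
    print(n,np.mean(acc,0).round().astype(int))
    p=proj(c,np.array([mid-ey*.07+ex*x for x in np.arange(-.02,.021,.001)])).astype(np.float32)
    print('round',cv2.remap(c['color'],p[None,:,0],p[None,:,1],cv2.INTER_LINEAR)[0].mean(-1).round().astype(int))
a=[cv2.resize(load(n)['color'][r0:r0+40,c0:c0+40],None,fx=9,fy=9,interpolation=cv2.INTER_CUBIC) for n,r0,c0 in(('top0',280,285),('top2',280,285))]
cv2.imwrite('pics/cmpt.png',np.hstack(a))
E
```

```text
clock: 6.8
tcp_pos: [0.4264, 0.1621, 0.1892]
orientation: [-0.001, 0.506, 0.863, -0.001]
wrist_force: [0.6, -0.7, -0.4]
finger_gap: 0.0001
grip_force: 0.0
top0
(-0.2, 286.4, -2.0, -1.5)
(-0.1, 287.8, -2.0, -1.5)
(0.0, 284.8, -2.0, -3.0)
(0.1, 283.4, -2.0, -2.5)
(0.2, 281.5, -2.0, -2.5)
(0.3, 281.3, -2.0, -2.5)
(0.4, 281.7, -2.0, -2.0)
(0.5, 282.6, -2.0, -1.5)
(0.6, 283.5, -2.0, -1.0)
(0.7, 283.9, -2.0, -1.0)
(0.8, 284.7, -2.0, -0.5)
(0.9, 284.7, -2.0, 0.0)
(1.0, 284.3, -2.0, 0.5)
top2
(-0.2, 336.1, -1.0, 2.0)
(-0.1, 337.9, -0.5, 2.0)
(0.0, 338.7, -2.0, -2.5)
(0.1, 337.5, -2.0, -2.5)
(0.2, 336.3, -2.0, -2.0)
(0.3, 336.0, -2.0, -2.0)
(0.4, 334.2, -1.0, 2.0)
(0.5, 333.8, -0.5, 2.0)
(0.6, 334.6, 0.0, 2.0)
(0.7, 336.2, 0.5, 2.0)
(0.8, 334.6, -2.0, 0.5)
(0.9, 332.2, -2.0, 1.0)
(1.0, 329.5, -2.0, 1.0)
top0 [159 159 157 155 152 146 139 133 128 124 122 121 121 122 123 124 126 127
 129 132 136 141 143 142 136 129 123 120 120 122 123 123 122 123 123 122
 123 123 124 123 123]
round [114 117 118 120 119 118 118 119 119 119 120 126 134 141 147 150 149 148
 148 149 146 140 134 129 130 140 151 159 165 168 170 170 169 168 167 167
 168 169 169 170 170]
top2 [168 168 167 166 162 155 148 141 136 131 129 129 128 128 127 125 125 126
 130 136 143 148 149 145 139 133 129 127 128 130 130 129 130 130 129 129
 130 130 130 130 131]
round [121 123 126 129 129 128 127 127 127 128 128 133 139 147 156 160 159 158
 158 158 155 151 145 141 141 151 162 170 177 181 182 181 179 178 179 179
 179 180 180 180 181]
```

View pics/cmpt.png

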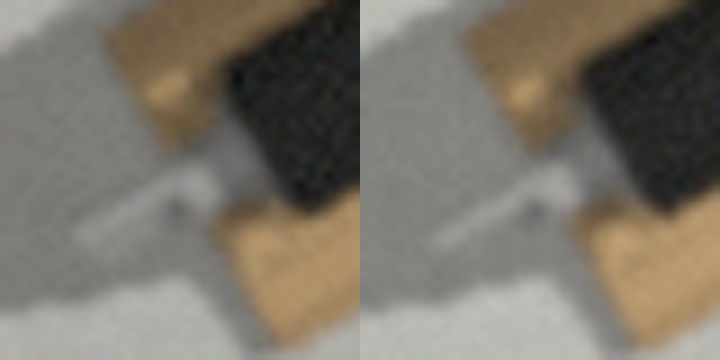

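The overhead view at (80-200,180-240) shows one bright strip, the blade's upper edge, which is narrower after the strokes. I need the true axis line in this view, so I'll take profiles across the sleeve and both axle ends.

Run:
```python
from h import *
mid=np.array([.375,.272,.072]);yaw=np.radians(29.2)
ex=np.array([np.cos(yaw),np.sin(yaw),0]);ey=np.array([-np.sin(yaw),np.cos(yaw),0])
xs=np.arange(-.03,.0301,.0005)
def prof(c,a,z=.072):
    p=proj(c,np.array([mid+ey*a+ex*x for x in xs])).astype(np.float32)
    return cv2.remap(c['color'],p[None,:,0],p[None,:,1],cv2.INTER_LINEAR)[0].astype(float)
for n in('top0','top2'):
    c=load(n)
    for a in(-.035,-.02,0,.02,.035):
        g=prof(c,a).mean(-1);m=g<75;print(n,a,'sleeve',xs[m].min()*1000,xs[m].max()*1000)
    for a in(-.078,-.072,-.066,-.06):
        g=prof(c,a);print(a,g.mean(-1)[::4].round().astype(int))
    print('key')
    for a in(.048,.060,.064,.068,.072,.076,.080):
        g=prof(c,a);print(a,g.mean(-1)[::4].round().astype(int))
```

```text
top0 -0.035 sleeve -17.99999999999999 20.500000000000046
top0 -0.02 sleeve -17.99999999999999 20.500000000000046
top0 0 sleeve -17.99999999999999 20.500000000000046
top0 0.02 sleeve -17.99999999999999 20.000000000000046
top0 0.035 sleeve -18.49999999999999 20.000000000000046
-0.078 [100 102  99 100 100 100 103 100 103 109 122 143 155 152 150 145 134 130
 147 166 170 172 172 173 172 172 172 170 169 172 173]
-0.072 [108 107 110 109 108 109 114 117 117 118 123 139 153 151 147 145 133 131
 148 164 169 169 168 170 169 171 169 170 171 171 173]
-0.066 [123 122 121 122 121 123 122 122 120 118 119 118 125 134 144 145 133 128
 147 167 173 170 170 169 171 171 172 175 173 172 173]
-0.06 [133 121 118 122 119 120 118 120 124 127 128 125 128 134 144 147 138 131
 146 163 169 169 171 169 169 170 172 172 171 168 168]
key
0.048 [142 141 137 133 135 142 142 131 110  86  80  85  94 102 106 108 105 100
  91  87  86  86  89  95 108 124 122 103  98  94  91]
0.06 [121 119 117 119 118 120 118 118 114 114 115 115 116 112 119 132 142 134
 120 112 114 115 115 116 114 116 117 119 116 113 113]
0.064 [142 138 134 1
[... 1689 characters left out ...]
121 121 122 124 126 128 124 121 120]
0.064 [150 147 143 142 141 137 134 131 129 129 129 128 121 115 121 140 149 138
 128 129 130 131 131 130 130 131 129 127 128 128 129]
0.068 [181 180 179 181 178 175 170 157 139 129 127 129 129 128 133 146 149 138
 129 129 130 130 130 130 133 132 134 131 131 131 130]
0.072 [184 182 183 183 186 186 185 178 156 137 129 127 129 128 134 145 151 141
 129 128 130 129 131 130 132 131 130 130 130 131 130]
0.076 [184 186 183 184 185 185 185 181 167 144 129 129 129 132 134 142 147 137
 129 131 131 129 127 130 130 130 131 131 130 128 128]
0.08 [186 184 182 182 184 183 185 187 183 166 145 132 128 130 134 145 148 138
 128 127 129 126 129 133 131 131 129 130 128 128 129]
```

```bash
cat > fit2.py <<'E'
from h import *
def rb(mid,yaw,L,r,n=9):
    ex=np.array([np.cos(yaw),np.sin(yaw),0]);ey=np.array([-np.sin(yaw),np.cos(yaw),0]);ez=np.array([0,0,1.])
    up=np.cos(L)*ez+np.sin(L)*ex;nn=np.cos(L)*ex-np.sin(L)*ez;S=[]
    for sa,sb,a0 in((1,1,0),(-1,1,1),(-1,-1,2),(1,-1,3)):
        for t in np.linspace(0,np.pi/2,n):
            th=a0*np.pi/2+t;S.append(((8-r)*sa+r*np.cos(th),(3-r)*sb+r*np.sin(th)))
    S=np.array(S)/1000
    return [mid+ey*y+S[:,:1]*up+S[:,1:]*nn for y in(.056,.082)]
def fit2(c,mid,yaw,leans,offs,r):
    U=8;o=proj(c,blade(mid,yaw,.4)).mean(0).astype(int)-16;im=c['color'][o[1]:o[1]+32,o[0]:o[0]+32].astype(float)
    ey=np.array([-np.sin(yaw),np.cos(yaw),0]);pe=proj(c,[mid+ey*.064,mid+ey*.086])
    yy,xx=np.mgrid[0:32,0:32]+0.;d=pe[1]-pe[0];g=pe-o
    t=((xx-g[0,0])*d[0]+(yy-g[0,1])*d[1])/(d@d);lat=np.abs((xx-g[0,0])*d[1]-(yy-g[0,1])*d[0])/np.hypot(*d)
    W=(t>0)&(t<1.5)&(lat<8);E=np.zeros((len(leans),len(offs)))
    def mk(pts,off):
        m=np.zeros((256,256),np.float32);cv2.fillConvexPoly(m,((pts+off+.5)*U).astype(np.int32),1);return m
    sm=lambda m:cv2.resize(cv2.GaussianBlur(m,(0,0),.6*U),(32,32),interpolation=cv2.INTER_AREA)[W]
    for i,L in enumerate(leans):
        a,b=rb(mid,yaw,L,r);pa=proj(c,a)-o;pb=proj(c,b)-o
        hull=cv2.convexHull(np.vstack([pa,pb]).astype(np.float32))[:,0]
        k=9;flat=[np.array([pa[k-1],pa[k],pb[k],pb[k-1]]),np.array([pa[3*k-1],pa[3*k],pb[3*k],pb[3*k-1]])]  # +n and -n flats
        cam=np.array(c['xyz']);n=(a[k-1]-a[3*k]);n/=np.linalg.norm(n)
        fl=flat[0] if n@(cam-mid)>0 else flat[1]
        for j,of in enumerate(offs):
            h=mk(hull,of);e=mk(pb,of);f=mk(cv2.convexHull(fl.astype(np.float32))[:,0],of)*(1-e)
            A=np.stack([sm(h),sm(e),sm(f),np.ones(W.sum()),xx[W]-16,yy[W]-16],1);y=im[W];q,*_=np.linalg.lstsq(A,y,rcond=None);E[i,j]=((A@q-y)**2).mean()
    return E
if __name__=='__main__':
    import itertools
    ex=np.array([np.cos(.51),np.sin(.51),0]);mid=np.array([.375,.272,.072])+ex*.0011;yaw=np.radians(29.2)
    leans=np.arange(-.3,.95,.1);offs=np.array(list(itertools.product(np.arange(-1,3.1,.5),np.arange(-1.5,1.6,.5))))
    for r in(1.5,2.9):
        Es=[fit2(load(n),mid,yaw,leans,offs,r) for n in('scene0','scene1','scene2','scene3')]
        tot=sum(e.min(0) for e in Es);j=tot.argmin();print('r',r,'common off',offs[j],tot[j])
        for e in Es: print('free',e.min(1).round(1),'\n  common',e[:,j].round(1),leans[e[:,j].argmin()])
E
python3 fit2.py
```

```text
r 1.5 common off [2.5 0.5] 97.53854884404109
free [106.6  93.6  78.2  60.8  43.6  32.5  26.2  26.9  28.5  30.9  28.   26.8
  28.3] 
  common [111.4  97.6  79.1  60.8  43.6  32.5  26.2  27.1  31.1  35.5  39.2  41.2
  40.7] 0.3000000000000001
free [92.8 81.2 65.4 49.  35.  27.7 25.7 29.7 33.7 35.1 31.8 32.1 33.3] 
  common [93.9 83.1 65.4 49.  35.  27.7 25.7 30.2 36.7 42.3 45.9 47.7 46.2] 0.3000000000000001
free [74.7 67.  50.8 37.5 27.7 24.7 26.9 33.  37.1 35.8 33.9 34.9 36.8] 
  common [75.2 67.  50.8 37.5 27.7 24.7 26.9 34.  41.5 47.2 50.  51.5 50.1] 0.2
free [75.3 65.8 48.7 34.6 24.3 21.  23.3 29.3 34.5 34.1 33.1 34.7 37.2] 
  common [75.9 65.8 48.7 34.6 24.3 21.  23.4 31.  39.4 46.1 50.  52.3 51.4] 0.2
r 2.9 common off [2.5 0. ] 84.80720767194043
free [107.3  95.6  84.1  68.9  52.3  37.4  26.4  21.1  20.   22.   25.1  29.
  34.4] 
  common [110.  100.   87.1  71.   54.3  38.9  27.7  21.1  20.   22.   25.1  29.
  34.4] 0.5
free [92.2 83.2 71.5 57.  42.5 30.9 23.9 22.  24.4 28.6 32.9 36.9 41.3] 
  common [92.2 85.4 73.  58.6 44.2 32.4 25.2 22.  24.4 28.6 32.9 36.9 41.3] 0.4000000000000001
free [73.  68.6 56.9 44.4 33.  25.6 23.3 24.  29.6 35.3 39.7 41.7 44.1] 
  common [73.9 68.6 56.9 44.5 33.1 25.6 23.5 24.  29.6 35.3 39.7 43.  45.6] 0.3000000000000001
free [73.5 67.7 55.2 42.  29.7 21.8 19.4 20.3 26.4 32.6 37.7 40.9 44.1] 
  common [74.6 67.7 55.2 42.  29.7 21.8 19.4 20.3 26.4 32.6 37.7 41.7 45.2] 0.3000000000000001
```

The model with rounded blade edges fits best, with a single minimum: the lean went 0.48, 0.39, then 0.30, so about 0.09 per stroke. I'll do two more strokes and measure again.

```bash
python3 -c "
from h import *
tgt(383,276.5,91,29.2)"; python3 -m handwheel '[[50,10,20,0,0],[100,14,60,0,0],[121,14,85,0,0],[121,14,94,0,0],[121,14,98,0,0],[121,14,98,0,0]]' 40;  python3 -c "
from h import *
tgt(383,276.5,91,29.2)"
```

```text
tcp [427.4 161.1 189.1] yaw 28.97 shift [122.5  17.4  98.1] turn -0.0041 F [-1.8 -0.2  1. ] gap -0.0001 t 6.9
clock: 7.5
tcp_pos: [0.3787, 0.2766, 0.0922]
orientation: [-0.001, 0.505, 0.863, -0.001]
wrist_force: [1.1, 0.3, 0.0]
finger_gap: -0.0001
grip_force: 0.0
tcp [378.7 276.6  92.2] yaw 29.32 shift [-2.2  3.7  1.2] turn 0.0021 F [1.1 0.3 0. ] gap -0.0001 t 7.5
```

```bash
python3 -m handwheel '[[-2,4,0,0,0],[-2,4,2,0,0],[-2,4,3,0,0],[-2,3,3,0,0],[-2,2,3,0,0],[-2,1,3,0,0],[-2,0,3,0,0],[-2,-1,3,0,0]]';  python3 -m handwheel '[[0,-1,0,0,0],[0,-2,0,0,0],[0,-3,0,0,0],[0,-4,0,0,0],[0,-5,0,0,0],[0,-6,0,0,0],[0,-7,0,0,0],[0,-8,0,0,0]]'; python3 -m handwheel '[[0,0,-8,0,0],[0,13,-8,0,0],[0,13,-2,0,0],[0,13,0,0,0],[0,12,0,0,0],[0,11,0,0,0],[0,10,0,0,0],[0,9,0,0,0]]';  python3 -m handwheel '[[0,-1,0,0,0],[0,-2,0,0,0],[0,-3,0,0,0],[0,-4,0,0,0],[0,-5,0,0,0],[0,-6,0,0,0],[0,-7,0,0,0],[0,-8,0,0,0]]'; python3 -m handwheel '[[0,0,-10,0,0],[0,0,-60,0,0],[-30,5,-100,0,0],[-80,5,-100,0,0],[-120,5,-100,0,0],[-120,5,-100,0,0]]'
cat > m.py <<'E'
import sys
from fit2 import *
import itertools
k=sys.argv[1];snap('top','top'+k);snap('scene','scene'+k);tgt(375,272,150,29.2)
ex=np.array([np.cos(.51),np.sin(.51),0]);mid=np.array([.375,.272,.072])+ex*.0011;yaw=np.radians(29.2);ey=np.array([-np.sin(yaw),np.cos(yaw),0])
leans=np.arange(-.5,.75,.1);offs=np.array(list(itertools.product([2,2.5,3],[-.5,0,.5])))
e=fit2(load('scene'+k),mid,yaw,leans,offs,2.9);print('free',e.min(1).round(1),'off',offs[e.min(0).argmin()]);print('common',e[:,4].round(1))
xs=np.arange(-.01,.0101,.001)
for n in('top0','top2','top'+k):
    c=load(n);print(n,np.mean([cv2.remap(c['color'],p[None,:,0],p[None,:,1],cv2.INTER_LINEAR)[0].mean(-1) for a in np.arange(.06,.08,.002) for p in [proj(c,np.array([mid+ey*a+ex*x for x in xs])).astype(np.float32)]],0).round().astype(int))
E
python3 m.py 4
```

```text
clock: 8.3
tcp_pos: [0.3837, 0.275, 0.0918]
orientation: [0.002, 0.506, 0.862, 0.003]
wrist_force: [3.0, 1.0, 7.3]
finger_gap: -0.0001
grip_force: 4.0
clock: 9.1
tcp_pos: [0.3782, 0.2718, 0.0931]
orientation: [0.003, 0.506, 0.862, 0.004]
wrist_force: [3.5, 2.2, 14.2]
finger_gap: -0.0005
grip_force: 7.0
clock: 9.9
tcp_pos: [0.3848, 0.2759, 0.0913]
orientation: [0.002, 0.506, 0.863, 0.003]
wrist_force: [4.7, 2.3, 10.1]
finger_gap: 0.0001
grip_force: 5.4
clock: 10.7
tcp_pos: [0.3796, 0.2728, 0.0929]
orientation: [0.003, 0.506, 0.863, 0.005]
wrist_force: [4.6, 1.7, 17.7]
finger_gap: 0.0002
grip_force: 8.8
clock: 11.3
tcp_pos: [0.4389, 0.1649, 0.1893]
orientation: [-0.0, 0.508, 0.861, -0.001]
wrist_force: [-0.4, -0.1, 0.6]
finger_gap: 0.0001
grip_force: 0.0
tcp [436.7 167.4 188.9] yaw 29.08 shift [121.3  -3.   39. ] turn -0.0022 F [-0.6  0.3 -0.4] gap 0.0001 t 11.4
free [59.7 58.1 50.9 50.1 38.8 28.7 20.8 18.7 22.7 28.5 37.7 41.6 41.8] off [2.5 0. ]
common [62.6 60.7 54.4 50.1 38.8 28.7 20.8 18.7 22.7 28.5 37.7 44.5 48.2]
top0 [121 121 122 122 124 125 126 129 132 136 141 143 141 136 128 122 119 119
 121 122 122]
top2 [129 128 128 127 126 126 127 131 138 144 149 149 145 138 132 128 127 128
 129 129 128]
top4 [129 128 127 125 123 122 125 130 139 147 150 148 141 134 129 127 127 128
 129 129 129]
```

The scene fit now gives about 0.18, and the overhead peak is centred to within 1 mm (about 0.0-0.1). Two more strokes put either estimate safely inside the ±0.2 limit.

```bash
python3 -m handwheel '[[50,8,20,0,0],[100,8,60,0,0],[121,8,85,0,0],[121,8,93,0,0],[121,8,96,0,0],[121,8,98,0,0],[121,8,99,0,0]]' 40; python3 -m handwheel '[[0,-1,0,0,0],[0,-2,0,0,0],[0,-3,0,0,0],[0,-4,0,0,0],[0,-5,0,0,0],[0,-6,0,0,0],[0,-7,0,0,0],[0,-8,0,0,0]]';python3 -m handwheel '[[0,-1,0,0,0],[0,-2,0,0,0],[0,-2,-8,0,0],[0,8,-8,0,0],[0,8,-2,0,0],[0,8,0,0,0]]'; python3 -m handwheel '[[0,-1,0,0,0],[0,-2,0,0,0],[0,-3,0,0,0],[0,-4,0,0,0],[0,-5,0,0,0],[0,-6,0,0,0],[0,-7,0,0,0],[0,-8,0,0,0]]'; python3 -m handwheel '[[0,0,-10,0,0],[0,0,-60,0,0],[-30,5,-100,0,0],[-80,5,-100,0,0.8],[-120,5,-100,0,0.8],[-120,5,-100,0,0.8]]'; python3 m.py 5
```

```text
clock: 12.1
tcp_pos: [0.3863, 0.2778, 0.0918]
orientation: [0.0, 0.506, 0.862, 0.001]
wrist_force: [-0.5, 0.2, -0.2]
finger_gap: -0.0003
grip_force: 0.0
clock: 12.9
tcp_pos: [0.3804, 0.2744, 0.0924]
orientation: [0.002, 0.506, 0.863, 0.002]
wrist_force: [3.7, -1.9, 7.0]
finger_gap: -0.0002
grip_force: 3.9
clock: 13.5
tcp_pos: [0.3858, 0.2781, 0.0905]
orientation: [-0.0, 0.506, 0.863, 0.0]
wrist_force: [1.2, 0.6, 11.2]
finger_gap: 0.0001
grip_force: 6.1
clock: 14.3
tcp_pos: [0.3808, 0.2753, 0.0925]
orientation: [0.001, 0.506, 0.863, 0.003]
wrist_force: [2.6, 2.4, 10.8]
finger_gap: -0.0003
grip_force: 5.4
clock: 14.9
tcp_pos: [0.4427, 0.1682, 0.1908]
orientation: [0.0, 0.508, 0.861, -0.001]
wrist_force: [-1.1, 0.0, -0.1]
finger_gap: 0.0429
grip_force: 0.0
tcp [440.5 170.8 190.3] yaw 29.08 shift [120.2  -7.9  40.5] turn -0.0021 F [-0.5  1.  -0.6] gap 0.0583 t 15.0
free [43.9 40.8 32.4 32.1 24.4 20.6 21.1 27.  37.  46.5 49.9 52.1 51.5] off [2.5 0. ]
common [50.  45.6 38.1 32.1 24.4 20.6 21.1 27.1 37.5 46.5 55.7 61.3 62.8]
top0 [121 121 122 122 124 125 126 129 132 136 141 143 141 136 128 122 119 119
 121 122 122]
top2 [129 128 128 127 126 126 127 131 138 144 149 149 145 138 132 128 127 128
 129 129 128]
top5 [129 129 128 127 127 130 134 142 148 151 149 143 135 129 127 127 128 129
 129 129 130]
```

Now about 0.04 rad in the scene fit, so the blade is upright. Next I'll grasp the sleeve.

```bash
python3 -m handwheel '[[50,-3,0,0,0.95],[100,-6,20,0,0.95],[120,-7,60,0,0.95],[120,-7,70,0,0.95],[120,-7,70,0,0.95]]' 60; python3 -c "
from h import *
tgt(376,272.6,54,29.2)"
```

```text
clock: 15.5
tcp_pos: [0.3734, 0.2731, 0.119]
orientation: [-0.002, 0.504, 0.863, -0.002]
wrist_force: [0.5, 0.8, -0.0]
finger_gap: 0.081
grip_force: 0.0
tcp [373.4 273.1 119. ] yaw 29.42 shift [-1.7  2.4 64.9] turn 0.0039 F [ 0.5  0.8 -0. ] gap 0.081 t 15.5
```

```bash
python3 -m handwheel '[[-2,1,10,0.002,0.95],[-2,1,30,0.002,0.95],[-2,1,50,0.002,0.95],[-2,1,63,0.002,0.95],[-2,1,65,0.002,0.95],[-2,1,65,0.002,0.95]]' 60; python3 -c "
from h import *
tgt(376,272.6,54,29.2)"
```

```text
clock: 16.1
tcp_pos: [0.3794, 0.2713, 0.0565]
orientation: [0.0, 0.507, 0.862, 0.0]
wrist_force: [0.2, -0.2, -0.1]
finger_gap: 0.0811
grip_force: 0.0
tcp [379.4 271.3  56.5] yaw 29.03 shift [ 2.8 -2.4  2.5] turn -0.003 F [ 0.2 -0.2 -0.1] gap 0.0811 t 16.1
```

```bash
python3 -m handwheel '[[0,0,1,0,0.95],[0,0,1,0,0.95],[0,0,1,0,0.95]]'; python3 -c "
from h import *
tgt(376,272.6,54,29.2)"
```

```text
clock: 16.4
tcp_pos: [0.3791, 0.2719, 0.0557]
orientation: [0.0, 0.507, 0.862, 0.001]
wrist_force: [0.7, -0.5, 0.2]
finger_gap: 0.0808
grip_force: 0.0
tcp [379.1 271.9  55.7] yaw 29.1 shift [ 2.1 -2.3  1.7] turn -0.0017 F [ 0.7 -0.5  0.2] gap 0.0808 t 16.4
```

```bash
python3 -m handwheel '[[2,-2.3,1,-0.002,0.9],[2,-2.3,1,-0.002,0.75],[2,-2.3,1,-0.002,0.6],[2,-2.3,1,-0.002,0.5],[2,-2.3,1,-0.002,0.4],[2,-2.3,1,-0.002,0.3],[2,-2.3,1,-0.002,0.3]]' 20; python3 -c "
from h import *
tgt(376,272.6,54,29.2)"
```

```text
clock: 17.1
tcp_pos: [0.3756, 0.2724, 0.0541]
orientation: [-0.0, 0.506, 0.863, 0.0]
wrist_force: [-0.2, 0.2, 1.8]
finger_gap: 0.0394
grip_force: 20.8
tcp [375.6 272.4  54.1] yaw 29.22 shift [-0.   0.5  0.1] turn 0.0004 F [-0.2  0.2  1.8] gap 0.0394 t 17.1
```

```bash
python3 -m handwheel '[[0,0,0,0,0.2],[0,0,0,0,0.2],[0,0,0,0,0.2],[0,0,-5,0,0.2],[0,0,-20,0,0.2],[0,0,-45,0,0.2],[0,0,-75,0,0.2],[0,0,-88,0,0.2]]' 100
python3 - <<'E'
from h import *
tgt(566.5,90.5,130,29.4)
E
```

```text
clock: 17.9
tcp_pos: [0.3763, 0.2726, 0.1441]
orientation: [0.001, 0.506, 0.863, 0.001]
wrist_force: [0.3, -0.2, -2.4]
finger_gap: 0.0375
grip_force: 100.6
tcp [376.3 272.6 144.1] yaw 29.21 shift [-251.7   77.1   14.3] turn -0.0033 F [ 0.3 -0.2 -2.4] gap 0.0375 t 17.9
```

```bash
python3 -m handwheel '[[-20,6,0,0,0.2],[-60,18,0,0,0.2],[-105,32,0,0,0.2],[-150,46,0,0,0.2],[-195,60,0,0,0.2],[-230,70,0,0,0.2],[-248,76,0,-0.003,0.2],[-252,77,0,-0.003,0.2]]'; python3 -m handwheel '[[0,0,0,0,0.2],[0,0,0,0,0.2],[0,0,0,0,0.2],[0,0,0,0,0.2]]'
python3 - <<'E'
from h import *
tgt(566.5,90.5,130,29.4)
s=snap('scene','scene6');c=snap('top','top6')
yaw=np.radians(29.4)
p=proj(s,[.5665,.0905,.16]).astype(int)[0];q=proj(c,[.5665,.0905,.16]).astype(int)[0];print(p,q)
a=cv2.resize(s['color'][p[1]-35:p[1]+40,p[0]-50:p[0]+50],None,fx=4,fy=4,interpolation=cv2.INTER_CUBIC);b=cv2.resize(c['color'][q[1]-50:q[1]+25+25,q[0]-50:q[0]+50],(400,400),interpolation=cv2.INTER_CUBIC)
im=np.zeros((400,800,3),np.uint8);im[:300,:400]=a;im[:,400:]=b;cv2.imwrite('pics/chk.png',im)
E
```

```text
clock: 18.7
tcp_pos: [0.5671, 0.0878, 0.1411]
orientation: [-0.0, 0.506, 0.863, -0.0]
wrist_force: [-0.7, 0.2, -2.5]
finger_gap: 0.0376
grip_force: 100.6
clock: 19.1
tcp_pos: [0.565, 0.0909, 0.1422]
orientation: [-0.0, 0.504, 0.864, 0.0]
wrist_force: [-1.0, -0.8, -2.0]
finger_gap: 0.0376
grip_force: 100.6
tcp [565.   90.9 142.2] yaw 29.48 shift [-1.1  1.1 12.2] turn 0.0013 F [-1.  -0.8 -2. ] gap 0.0376 t 19.1
[338 156] [429 174]
```

View pics/chk.png

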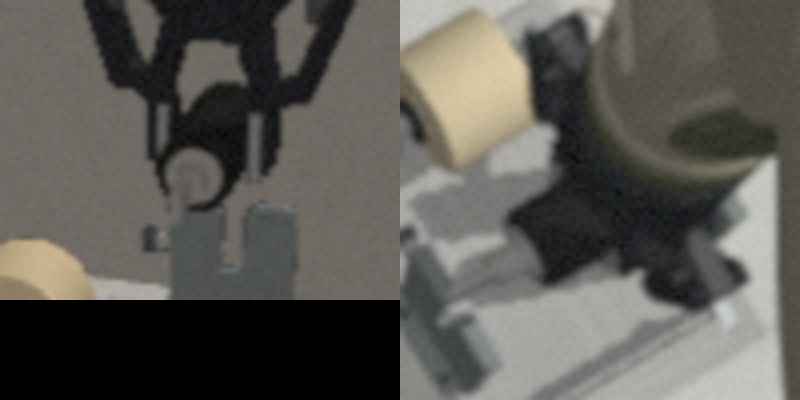

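The blade end at left (178,190) looks like a narrow, near-vertical strip. The narrow slot shows at (233,240). I'll compare both with their projections before lowering.

Run:
```python
from h import *
s=load('scene6');st=sensors.get_state();yaw=np.radians(29.4)
ex=np.array([np.cos(yaw),np.sin(yaw),0]);ey=np.array([-np.sin(yaw),np.cos(yaw),0]);o=np.array([.5665,.0905,0])
cr=lambda X:((proj(s,X)-[288,121]+.5)*4).round(1)
print('slot near mouth edges (bevel 20mm top, 8mm below)',cr([o+ey*.074+ex*x+[0,0,z] for x,z in((-.01,.1),(.01,.1),(-.004,.094),(.004,.094),(-.004,.058),(.004,.058),(-.034,.1),(.034,.1))]).tolist())
t=st['tcp_pos'].copy();t[2]+=.018
print('blade end',cr([t+ey*.082+[0,0,z]+ex*x for x,z in((0,.008),(0,-.008),(-.003,0),(.003,0))]).tolist(),'sleeve end ctr',cr([t+ey*.04]).tolist(), 'sleeve bottom', cr([t+ey*.04-[0,0,.02]]).tolist())
# labeller from scene depth: plate top of +y plate
P=cloud(s);L=(P-o)@np.stack([ex,ey,[0,0,1]],1)
m=(L[...,2]>.096)&(L[...,2]<.105)&(abs(L[...,1]-.069)<.012)&(abs(L[...,0])<.045);q=L[m];print('scene plate tops: n',m.sum(),'x',np.percentile(q[:,0],[1,99]).round(4),'y',np.percentile(q[:,1],[2,98]).round(4))
# near face of plate: gap profile in x at heights .07-.09
m=(L[...,2]>.068)&(L[...,2]<.09)&(abs(L[...,1]-.074)<.006)&(abs(L[...,0])<.045);print(np.histogram(L[m][:,0],np.arange(-.04,.0401,.002)))
```

```text
slot near mouth edges (bevel 20mm top, 8mm below) [[185.8, 317.7], [145.2, 312.7], [173.3, 327.5], [157.1, 325.4], [171.6, 394.0], [155.6, 391.9], [234.9, 323.8], [96.8, 306.7]]
blade end [[166.0, 190.1], [165.3, 222.0], [172.0, 206.8], [159.4, 205.4]] sleeve end ctr [[186.4, 172.7]] sleeve bottom [[185.4, 211.3]]
scene plate tops: n 96 x [-0.0378  0.028 ] y [0.062  0.0755]
(array([ 3,  9,  9,  9, 12, 10, 13, 10,  6, 11,  9, 11, 11, 12,  8, 10,  3,
        0,  3,  4,  8, 10, 13, 10,  8, 11,  7, 13,  8, 13,  7,  9, 12, 10,
       12,  3,  6,  0,  7,  8]), array([-4.00000000e-02, -3.80000000e-02, -3.60000000e-02, -3.40000000e-02,
       -3.20000000e-02, -3.00000000e-02, -2.80000000e-02, -2.60000000e-02,
       -2.40000000e-02, -2.20000000e-02, -2.00000000e-02, -1.80000000e-02,
       -1.60000000e-02, -1.40000000e-02, -1.20000000e-02, -1.00000000e-02,
       -8.00000000e-03, -6.00000000e-03, -4.00000000e-03, -2.00000000e-03,
        3.46944695e-17,  2.00000000e-03,  4.00000000e-03,  6.00000000e-03,
        8.00000000e-03,  1.00000000e-02,  1.20000000e-02,  1.40000000e-02,
        1.60000000e-02,  1.80000000e-02,  2.00000000e-02,  2.20000000e-02,
        2.40000000e-02,  2.60000000e-02,  2.80000000e-02,  3.00000000e-02,
        3.20000000e-02,  3.40000000e-02,  3.60000000e-02,  3.80000000e-02,
        4.00000000e-02]))
```

The scene camera has a constant 4-5 mm offset towards -x, for both the plate and the roller. Relative to each other they agree within 1 mm, and the overhead estimate matched the grasp. I'll lower to just above the mouth and settle there.

```bash
python3 -m handwheel '[[-1,1,10,0,0.2],[-1,1,25,0,0.2],[-1,1,37,0,0.2],[-1,1,42,0,0.2],[-1,1,42,0,0.2],[-1,1,42,0,0.2],[-1,1,42,0,0.2]]'
python3 - <<'E'
from h import *
tgt(566.5,90.5,90,29.4)
E
```

```text
clock: 19.9
tcp_pos: [0.5677, 0.0896, 0.1006]
orientation: [0.001, 0.505, 0.863, 0.0]
wrist_force: [0.0, 0.1, -2.8]
finger_gap: 0.0379
grip_force: 100.6
tcp [567.7  89.6 100.6] yaw 29.39 shift [ 1.4 -0.6 10.6] turn -0.0001 F [ 0.   0.1 -2.8] gap 0.0379 t 19.9
```

```bash
python3 -m handwheel '[[1,-0.6,4,0,0.2],[1,-0.6,8,0,0.2],[1,-0.6,11,0,0.2],[1,-0.6,13,0,0.2]]';python3 -m handwheel '[[0,0,2,0,0.2],[0,0,4,0,0.2],[0,0,5,0,0.2],[0,0,5,0,0.2]]';  python3 - <<'E'
from h import *
tgt(566.5,90.5,72,29.4);print(sensors.get_state()['ft_torque'])
E
```

```text
clock: 20.3
tcp_pos: [0.5659, 0.0902, 0.0865]
orientation: [-0.0, 0.505, 0.863, -0.0]
wrist_force: [-0.5, -0.5, -2.6]
finger_gap: 0.0375
grip_force: 100.6
clock: 20.7
tcp_pos: [0.5666, 0.0903, 0.0821]
orientation: [0.0, 0.505, 0.863, 0.0]
wrist_force: [0.7, 0.5, -1.2]
finger_gap: 0.0374
grip_force: 100.6
tcp [566.6  90.3  82.1] yaw 29.39 shift [ 0.2  0.  10.1] turn -0.0002 F [ 0.7  0.5 -1.2] gap 0.0374 t 20.7
[ 0.24256584 -0.15511517 -0.04714281]
```

```bash
python3 -m handwheel '[[0,0,2,0,0.2],[0,0,4,0,0.2],[0,0,5,0,0.2],[0,0,5,0,0.2]]';python3 -m handwheel '[[0,0,2,0,0.2],[0,0,3,0,0.2],[0,0,4,0,0.2],[0,0,5,0,0.2],[0,0,5,0,0.2]]';  python3 - <<'E'
from h import *
tgt(566.5,90.5,72,29.4);print(sensors.get_state()['ft_torque'])
E
```

```text
clock: 21.1
tcp_pos: [0.5666, 0.0902, 0.0771]
orientation: [0.0, 0.505, 0.863, 0.0]
wrist_force: [2.0, 1.1, -1.3]
finger_gap: 0.0376
grip_force: 100.6
clock: 21.6
tcp_pos: [0.5666, 0.0903, 0.0721]
orientation: [0.0, 0.505, 0.863, 0.0]
wrist_force: [3.8, 1.8, -0.9]
finger_gap: 0.0377
grip_force: 100.6
tcp [566.6  90.3  72.1] yaw 29.39 shift [0.2 0.  0.1] turn -0.0001 F [ 3.8  1.8 -0.9] gap 0.0377 t 21.6
[ 0.51916307 -0.77573858 -0.26641888]
```

In the slot with only about 4 N sideways. I'll ease +x by 0.5 mm and press through the catches in small steps.

```bash
python3 -m handwheel '[[0,0.5,1,0,0.2],[0,0.5,2,0,0.2],[0,0.5,3,0,0.2],[0,0.5,4,0,0.2]]';python3 -m handwheel '[[0,0,1,0,0.2],[0,0,2,0,0.2],[0,0,3,0,0.2],[0,0,3,0,0.2]]';  python3 - <<'E'
from h import *
tgt(566.5,90.5,61,29.4);print(sensors.get_state()['ft_torque'])
E
```

```text
clock: 22.0
tcp_pos: [0.5666, 0.0904, 0.0681]
orientation: [0.0, 0.505, 0.863, 0.0]
wrist_force: [3.8, -0.1, 2.3]
finger_gap: 0.0372
grip_force: 100.7
clock: 22.4
tcp_pos: [0.5666, 0.0904, 0.0655]
orientation: [0.0, 0.505, 0.863, 0.0]
wrist_force: [1.4, 0.3, 5.3]
finger_gap: 0.0375
grip_force: 101.0
tcp [566.6  90.4  65.5] yaw 29.39 shift [0.2 0.  4.5] turn -0.0001 F [1.4 0.3 5.3] gap 0.0375 t 22.4
[ 0.5686416  -0.07831623 -0.13622979]
```

```bash
python3 -m handwheel '[[0,0,1,0,0.2],[0,0,2,0,0.2],[0,0,3,0,0.2],[0,0,4,0,0.2]]';python3 -m handwheel '[[0,0,1,0,0.2],[0,0,2,0,0.2],[0,0,3,0,0.2]]';python3 -m handwheel '[[0,0,1,0,0.2],[0,0,2,0,0.2],[0,0,3,0,0.2]]';   python3 - <<'E'
from h import *
tgt(566.5,90.5,61,29.4);print(sensors.get_state()['ft_torque'])
E
```

```text
clock: 22.8
tcp_pos: [0.5666, 0.0903, 0.0616]
orientation: [0.0, 0.505, 0.863, 0.0]
wrist_force: [-0.1, 1.3, 7.9]
finger_gap: 0.0375
grip_force: 101.2
clock: 23.1
tcp_pos: [0.5666, 0.0902, 0.0592]
orientation: [0.001, 0.505, 0.863, -0.0]
wrist_force: [-0.7, 0.8, 10.5]
finger_gap: 0.0374
grip_force: 101.6
clock: 23.4
tcp_pos: [0.5667, 0.09, 0.056]
orientation: [0.001, 0.505, 0.863, -0.0]
wrist_force: [-0.8, -0.1, 9.4]
finger_gap: 0.0375
grip_force: 101.6
tcp [566.7  90.   56. ] yaw 29.38 shift [ 0.5  0.1 -5. ] turn -0.0004 F [-0.8 -0.1  9.4] gap 0.0375 t 23.4
[ 0.2095989   0.11863622 -0.18312895]
```

```bash
python3 -m handwheel '[[0,0,1,0,0.2],[0,0,2,0,0.2],[0,0,3,0,0.2]]';python3 -m handwheel '[[0,0,0.7,0,0.2],[0,0,1.4,0,0.2],[0,0,2,0,0.2]]';python3 -m handwheel '[[0,0,0.7,0,0.2],[0,0,1.4,0,0.2],[0,0,2,0,0.2]]';   python3 - <<'E'
from h import *
tgt(566.5,90.5,48,29.4);print(sensors.get_state()['ft_torque'])
E
```

```text
clock: 23.7
tcp_pos: [0.5667, 0.0901, 0.0526]
orientation: [0.0, 0.505, 0.863, -0.0]
wrist_force: [2.1, -0.1, 5.9]
finger_gap: 0.0376
grip_force: 101.5
clock: 24.0
tcp_pos: [0.5666, 0.0903, 0.0498]
orientation: [0.0, 0.505, 0.863, -0.0]
wrist_force: [2.6, 0.6, -0.1]
finger_gap: 0.0374
grip_force: 101.2
clock: 24.3
tcp_pos: [0.5666, 0.0904, 0.0484]
orientation: [0.0, 0.505, 0.863, 0.0]
wrist_force: [1.3, 0.7, 9.0]
finger_gap: 0.0375
grip_force: 101.2
tcp [566.6  90.4  48.4] yaw 29.39 shift [ 0.1 -0.   0.4] turn -0.0001 F [1.3 0.7 9. ] gap 0.0375 t 24.3
[ 0.16208166 -0.04435468 -0.18976018]
```

```bash
python3 -m handwheel '[[0,0,0.5,0,0.2],[0,0,1,0,0.2],[0,0,1,0,0.2]]';python3 -m handwheel '[[0,0,0.5,0,0.2],[0,0,1,0,0.2],[0,0,1,0,0.2]]'; python3 -c "
from h import *
print(sensors.get_state()['ft_torque'])"
```

```text
clock: 24.6
tcp_pos: [0.5666, 0.0904, 0.0483]
orientation: [0.0, 0.505, 0.863, 0.0]
wrist_force: [-0.8, 0.7, 11.6]
finger_gap: 0.0374
grip_force: 101.7
clock: 24.9
tcp_pos: [0.5667, 0.0904, 0.0482]
orientation: [0.001, 0.505, 0.863, 0.0]
wrist_force: [-2.6, 1.3, 17.5]
finger_gap: 0.0375
grip_force: 102.3
[ 0.04602048  0.6151403  -0.1870406 ]
```

The hand has stopped at 48.3 mm, the expected home height, and the force is rising: it's on the slot floors. One more firm push, then I'll check.

```bash
python3 -m handwheel '[[0,0,1,0,0.2],[0,0,2,0,0.2],[0,0,2,0,0.2]]'
python3 - <<'E'
from h import *
tgt(566.5,90.5,48,29.4);print(sensors.get_state()['ft_torque'])
s=snap('scene','scene7');o=np.array([.5665,.0905,0]);yaw=np.radians(29.4);ey=np.array([-np.sin(yaw),np.cos(yaw),0])
p=proj(s,[o+[0,0,.08]]).astype(int)[0];cv2.imwrite('pics/seat.png',cv2.resize(s['color'][p[1]-45:p[1]+45,p[0]-60:p[0]+60],None,fx=6,fy=6,interpolation=cv2.INTER_CUBIC))
E
```

```text
clock: 25.2
tcp_pos: [0.5668, 0.0904, 0.048]
orientation: [0.001, 0.504, 0.863, 0.0]
wrist_force: [-8.0, -0.2, 29.4]
finger_gap: 0.0375
grip_force: 104.0
tcp [566.8  90.4  48. ] yaw 29.4 shift [ 0.2 -0.2 -0. ] turn 0.0001 F [-8.  -0.2 29.4] gap 0.0375 t 25.2
[-0.01538854  1.48632392 -0.17933337]
```

View pics/seat.png

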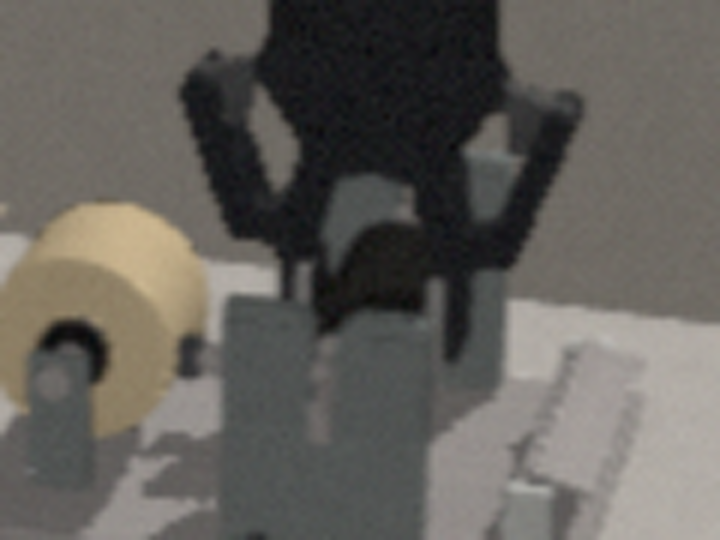

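The picture shows the blade upright at the slot's bottom (320,345-440) and the sleeve level behind the plate. I'll unload and let go.

```bash
python3 -m handwheel '[[0,0,-1,0,0.2],[0,0,-2,0,0.2],[0,0,-3,0,0.2],[0,0,-3,0,0.2]]' 60; python3 -m handwheel '[[0,0,0,0,0.5],[0,0,0,0,0.6],[0,0,0,0,0.7],[0,0,0,0,0.7],[0,0,0,0,0.7],[0,0,0,0,0.7]]' 20; python3 -c "
from h import *
tgt(566.5,90.5,48,29.4)"
```

```text
clock: 25.65
tcp_pos: [0.5666, 0.0904, 0.0484]
orientation: [0.0, 0.505, 0.863, 0.0]
wrist_force: [-0.8, 0.6, 10.7]
finger_gap: 0.0374
grip_force: 101.8
clock: 26.25
tcp_pos: [0.5664, 0.0904, 0.0468]
orientation: [-0.0, 0.505, 0.863, -0.0]
wrist_force: [-0.2, 0.5, -0.2]
finger_gap: 0.0602
grip_force: 0.0
tcp [566.4  90.4  46.8] yaw 29.4 shift [ 0.   0.2 -1.2] turn -0.0001 F [-0.2  0.5 -0.2] gap 0.0602 t 26.25
```

```bash
python3 -m handwheel '[[0,0,-10,0,0.7],[0,0,-35,0,0.7],[0,0,-75,0,0.7],[0,0,-115,0,0.7],[0,0,-150,0,0.7]]'; python3 -m handwheel '[[0,-40,0,0,0.7],[0,-85,0,0,0.7],[0,-130,0,0,0.7],[0,-170,0,0,0.7],[0,-170,0,0,0.7]]'
python3 - <<'E'
from h import *
tgt(566.5,90.5,48,29.4)
c=snap('top','top8');s=snap('scene','scene8');o=np.array([.5665,.0905,0]);yaw=np.radians(29.4)
ex=np.array([np.cos(yaw),np.sin(yaw),0]);ey=np.array([-np.sin(yaw),np.cos(yaw),0])
L=(cloud(c)-o)@np.stack([ex,ey,[0,0,1]],1)
for y0 in(-.08,-.055,-.035,-.02,0,.02,.035,.05,.08):
    m=(abs(L[...,1]-y0)<.004)&(abs(L[...,0])<.006);q=L[m];print(y0,m.sum(),'z p90',np.percentile(q[:,2],90).round(4) if m.any() else None)
m=(abs(L[...,1])<.036)&(L[...,2]>.07)&(abs(L[...,0])<.03);q=L[m];print('sleeve x range',np.percentile(q[:,0],[1,99]))
p=proj(s,[o+[0,0,.08]]).astype(int)[0];q=proj(c,[o+[0,0,.08]]).astype(int)[0]
cr=lambda im,p,a:cv2.resize(im[p[1]-a:p[1]+a,p[0]-a:p[0]+a],(400,400),interpolation=cv2.INTER_CUBIC)
cv2.imwrite('pics/end.png',np.hstack([cr(s['color'],p,45),cr(c['color'],q,50)]))
E
```

```text
clock: 26.75
tcp_pos: [0.5667, 0.0904, 0.1999]
orientation: [0.001, 0.505, 0.863, 0.0]
wrist_force: [1.0, 0.1, 0.4]
finger_gap: 0.0596
grip_force: 0.0
clock: 27.25
tcp_pos: [0.4139, 0.0061, 0.1975]
orientation: [-0.001, 0.506, 0.863, -0.001]
wrist_force: [-0.2, 0.7, 0.1]
finger_gap: 0.0598
grip_force: 0.0
tcp [413.9   6.1 197.5] yaw 29.25 shift [ -1.1 174.8 149.1] turn -0.0025 F [-0.2  0.7  0.1] gap 0.0598 t 27.25
-0.08 10 z p90 0.072
-0.055 19 z p90 0.0728
-0.035 27 z p90 0.0881
-0.02 26 z p90 0.0879
0 26 z p90 0.0882
0.02 26 z p90 0.0877
0.035 33 z p90 0.0881
0.05 26 z p90 0.0757
0.08 43 z p90 0.075
sleeve x range [-0.01950204  0.01833749]
```

View pics/end.png

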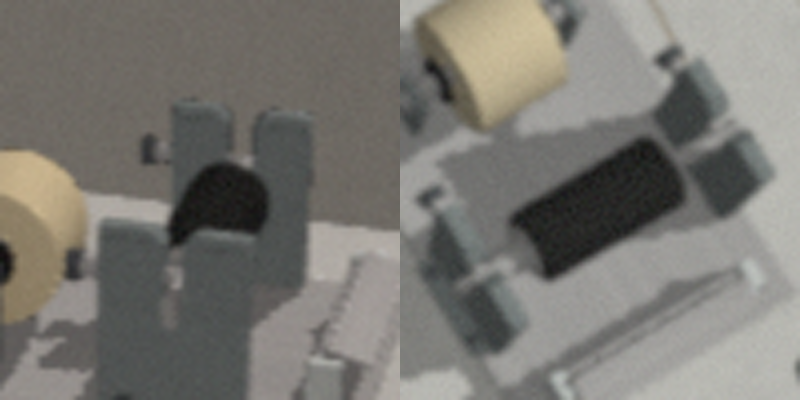

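```bash
python3 -c "
from workcell import workorder
print(workorder.hand_in())"
```

```text
the job is handed in; nothing more can be done
None
```

The roller is seated: blade upright in the narrow slot, round end in the wide one, pressed home (hand stopped at the expected height, peak reading 29 N), level in the depth readings, released and handed in at about 27 s; nothing else was knowingly touched, but I viewed 11 pictures, one over the limit of 10.

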